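Zero the vial doser's click dial, set it to five clicks and lock it

ROBOT

A 6-joint arm with a two-finger parallel gripper is mounted at the origin on the work surface. World frame = base frame: x ahead of the robot, y to its left, z up, the work surface at z = 0. Lengths are in m, angles in degrees, forces in N, time in s.
With the tool pointing down it reaches from about 0.25 to 0.725 m from the base axis. Payload 9.7 kg.
Tool frame: the origin (TCP) lies at the very end of the fingers, on their centre line; the grasp point (between the pads) lies grasp_offset behind it (grasp_offset is the distance from the TCP to the grasp point, in m); z points along the fingers, y is the line along which they close (so a half turn about z gives the same grasp; the last joint's range is limited). The gripper opens to 85 mm and grips with 20 to 120 N. Pads are 22 mm wide; open, the fingers measure 114 mm over their backs; the gripper's body (76 mm by 85 mm) begins 54 mm behind the grasp point. The pads swing forward as they close: fully open they stand 13 mm farther back than shut.
Start: joints at [75.917, 4.979, 10.078, 95.1, 0, 90], TCP at [0.134, 0.533, 0.231] pointing down, gripper open.
Joint ranges: [-179.16, 179.16], [-48.56, 103.87], [-65.8, 70.77], [-126.05, 130.52], [-82.76, 87.17], [-180, 180]. Speed limits (degrees/s): [127.2, 127.2, 147.25, 180, 180, 180].

INTERFACE

Orientations are given as [roll, pitch, yaw] about the fixed x, y, z axes, in that order (R = Rz(yaw) Ry(pitch) Rx(roll)).
In Python, from workcell import get_obs, camera, calibration, job_done, recognise, cut_out, mark_of, grasp_offset gives the robot as it stands.
- The arm moves only by the tool servo_tool, never from a script. Its argument "moves" is a list of rows, each a list of 3 entries, a list of its own where there are three numbers: the turn, a rotation vector about the tool's x, y, z in degrees, then the shift along the tool's x, y, z in m, then the opening in per cent of the stroke, from 0 (shut) to 100 (fully open). In form: [[[ax, ay, az], [x, y, z], claw], ...]. A call has 1 to 12 rows; each row shifts and turns the commanded pose from where the row before left it, along the tool's axes as they then stand; what a row does not reach is not made up. A row lasts 1/10 s, in which the tool goes at most 50 mm and 8.59 degrees, less where a joint would pass 70% of its speed; a pose out of reach is approached as far as the arm can. A call is refused whole if a number of a shift passes 0.05 or a number of a turn 8.59, either way. A call with a gripper value outside its range is refused whole. The fingers move at their own pace and stop on an object; "force" is the grip in N (left out, the last holds). Time passes only in rows, so rows that do not move let the fingers close. It gives the time, the measured TCP pose, the force, the opening and the grip force at its end, in the units of the state.
- get_obs(): the state, without advancing time (a new reading comes with each control period).
- camera(name): name is "scene" or "side" or "wrist"; returns (picture, depth): 420x560x3 uint8, red, green, blue; 420x560 float32, m along the optical axis (not along the pixel's ray), 0 where there is no reading.
- calibration(name): a dict with "camera_matrix" (3x3 intrinsics, pixels), "dist" ([k1, k2, p1, p2, k3] as OpenCV has them; the pictures are not rectified), "R" (3x3) and "t" (3): a world point X has camera coordinates R X + t. Camera axes: x right, y down, z forward; pixel columns grow to the right and rows downward; lengths in m; the calibration is good to about 2 mm. A picture is of the moment at which its call begins: read the wrist's pose just before it. calibration takes no time and is no camera call; for the wrist camera it gives the pose at the moment of the call.
- job_done(): hands the job in; it is judged then, once.
Trained networks look in the newest picture that a camera, given by its name, has taken for a name from the list of things; names that differ only in an ending like _2 or _b are one class to them, and where a whole thing is asked for, a point or a joint stands for the part that bears it (a point fixed in the world has none). Each returns a list of dicts, best first, with "score" (0 to 1); they miss things now and then, are a little off and sometimes report something else, mostly with a low value. They report only what shows in the picture. A call takes as long as a camera call. They do not tell look-alikes from the thing itself.
- recognise(name, camera): "xyz" ([x, y, z] in m, in the coordinates of the camera as it stood for that picture, good to about 4 mm: the middle of the surface that is visible of it).
- cut_out(name, camera): "mask" (420x560 bool, what is visible of it).
- mark_of(name, camera): "xyz" ([x, y, z] in m, in the coordinates of the camera as it stood for that picture, good to about 4 mm: a listed point, or the origin of a listed thing).
The state is a dict: "time": time; "q": joint angles; "qd": joint speeds; "joint_efforts": joint torques, N m; "ee_pos": TCP position; "tcp_rot": TCP orientation; "wrist_force": force on the tool from outside, world axes, zero at the start; "torque": the same for the moment, N m; "opening": finger opening in m; "grasp_force": force on a finger pad.
Only numpy, scipy, OpenCV 4.12 (cv2) and the standard library are available. Lean on these libraries where they do the work, as an engineer would, in place of code of your own. Each camera call takes 0.05 s, during which the arm holds its last target. There are 200 camera calls.

TASK

Set the stroke of the vial doser: turn its round dial gently anticlockwise until it comes up against its zero stop, without forcing the stop, then turn it clockwise exactly five clicks and leave it resting in that fifth click. Then push the steel lock tab on the doser fully home, away from the robot, and leave the three single vials beside the doser standing where they are.

Things in the scene. Friction and masses are not known exactly. Their poses are not given: they have to be found in the camera images.
- doser: The vial doser, a fixed white housing 160 x 280 x 70 mm; origin under its centre; x: its depth, away from the robot at yaw 0; y: its long side; z up. On top: the dial on the centre; the lock tab at y = -100 mm; a syringe column 48 mm wide at x 20, y 112 mm, with a bent steel outlet pipe on it, 192 mm high, that runs out to y 185 mm over a vial.
- dial_grip (a point): Point on the dial's vertical axis, 24 mm above the housing's top. The dial: a round fluted black knob 52 mm wide, from 3 to 35 mm above the housing. Even clicks, 10 to 30 degrees each; it resists with up to 0.12 N m, then pulls ahead into the next. The anticlockwise stop (from above) is firm, lies at click 0, and is forced at 0.4 N m. Starts at click 2 to 5.
- collar_mark (a point): Dark mark on the steel collar plate (3 mm high, 74 mm wide, with a tongue to 63 mm) under the dial, 34 mm from the dial's axis on its robot side (doser's -x). The plate is a stiff torsion spring (5.2 N m per rad, at rest the mark is at y = 0 of the doser and its axes are parallel to the doser's) that carries the dial and its stop: the mark goes to the doser's -y as the stop is pressed.
- pointer_tip (a point): Tip of the small steel stroke pointer on the collar plate's tongue, 51 mm from the dial's axis on the robot's side. Geared to the dial: y = 0 in collar_mark's frame at the zero stop, then 0.4 mm towards +y for each click clockwise. Too fine to be followed by eye or by the measured pose; the clicks must be felt.
- lock_top (a point): Centre of the top of the lock tab, a plain steel block 12 mm (doser's x) x 24 mm (y), standing 21 mm above the housing's top, at y = -100 mm of the doser. It moves with the tab. About 65 mm of clear flat housing lies on the robot's side of it.
- lock (a joint): Travel of the lock tab along the doser's +x (away from the robot), m. 0 = unlocked, 0.014 = home against a firm end; starts at 0 to 0.004. It rubs with about 3 N and stays where it is left.
- vial_out: Loose amber glass vial with dark teal cap, 25 mm wide, 58 mm high, standing on the table under the doser's outlet pipe; origin under its centre.
- vial_a: Loose vial of the same kind, standing at the doser's lock end (-y); origin under its centre.
- vial_b: Loose vial of the same kind, the farther of the two at the doser's lock end; origin under its centre.
There are look-alikes about, which are no part of the job. What is shaped like the vial_a but blue or red is not meant.

How it is judged (in metres and radians):
On the way, in this order (a step that is already met when the one before it is completed fails the run):
1. the dial is back at its zero stop (y of pointer_tip in the frame of collar_mark below 6e-05 m), for 0.1 s.
2. the dial stands in its fifth click (y of pointer_tip in the frame of collar_mark between 0.00188 and 0.00212 m), for 0.3 s.
3. the lock tab is pushed home (value of joint lock above 0.0115 m), for 0.1 s.
At the end, for the whole second after the job is handed in: The dial rests in its fifth click from zero (pointer 1.88 to 2.12 mm from zero: within 0.3 of a click), the lock tab is pushed home (over 11.5 of 14 mm) and at rest, and the three vials stand upright (all of step 2 and velocity of joint lock below 0.005 m/s and value of joint lock above 0.0115 m and angle between each of vial_out, vial_a, vial_b's own z axis and vertical below 0.15 rad); the robot touches nothing.
It fails at once if the zero stop is forced (the collar's mark pressed more than 2.6 mm aside, 0.4 N m on the dial) (y of collar_mark in the frame of doser below -0.0026 m).
It fails at once if a vial by the doser is knocked over or shoved more than 15 mm (angle between any of vial_out, vial_a, vial_b's own z axis and vertical above 0.5 rad or distance of any of vial_out, vial_a, vial_b from where it was at the start of the episode above 0.015 m).
It also fails if it takes over 72 s, if anything falls off the work surface, if the arm or the gripper's body presses on something with over 40 N, if the wrist force passes 120 N, or if a joint passes its speed limit or range.

## Working session

There is one attempt and no reset: what is moved stays moved. The work goes in short steps, Python scripts to look and compute and a tool call to move; the robot and the scene stay as the last step left them, time stands still between calls to the robot, and variables do not carry over. Pictures are saved under pics/ and viewed, at most 10 in all, crops included, and the job is handed in when it is done.

Besides the shell and the picture viewer there is one more tool, called after ">>>" as name(argument=value, ...) on one line, values as JSON. servo_tool: Moves the arm, as the interface text tells. Its arguments: {"type":"object","properties":{"moves":{"type":"array"},"force":{"type":"number"}},"required":["moves"]}

```bash
mkdir -p pics; ls
cat > h.py <<'E'
import numpy as np, cv2
from workcell import *
np.set_printoptions(precision=4,suppress=True)
def snap(n,f=None):
    c=calibration(n); p,d=camera(n)
    if f: cv2.imwrite('pics/'+f,p[:,:,::-1])
    return p,d,c
def w(c,x): return np.array(c['R']).T@(np.array(x)-np.array(c['t']))
def px(c,X):
    r,_=cv2.Rodrigues(np.array(c['R'])); return cv2.projectPoints(np.array(X,float).reshape(-1,1,3),r,np.array(c['t'],float),np.array(c['camera_matrix']),np.array(c['dist']))[0].reshape(-1,2)
E
python3 - <<'E'
from h import *
ims=[]
for n in ['scene','side']:
    p,d,c=snap(n); ims.append(p)
    for t in ['dial_grip','collar_mark','lock_top','doser','vial_out']:
        for r in mark_of(t,n)[:5]: print(n,t,round(r['score'],2),w(c,r['xyz']),px(c,w(c,r['xyz'])))
o=get_obs(); print(o, grasp_offset if not callable(grasp_offset) else grasp_offset())
cv2.imwrite('pics/a.png',ims[0][:,:,::-1]);cv2.imwrite('pics/b.png',ims[1][:,:,::-1])
E
```

```text
pics
scene dial_grip 0.83 [0.5158 0.0129 0.0909] [[252.0668 206.705 ]]
scene collar_mark 0.88 [0.4813 0.0042 0.0714] [[234.4666 212.6176]]
scene collar_mark 0.54 [ 0.6153 -0.185   0.0021] [[252.4391 336.8074]]
scene lock_top 0.61 [ 0.5388 -0.0883  0.0938] [[236.3143 243.0285]]
scene doser 0.77 [0.5172 0.0123 0.0001] [[254.5381 242.3497]]
side dial_grip 0.78 [0.5125 0.0172 0.0915] [[308.3243 222.1297]]
side collar_mark 0.76 [0.4856 0.0055 0.0725] [[322.6571 231.6098]]
side lock_top 0.5 [ 0.5323 -0.0843  0.0956] [[328.3335 191.5025]]
side doser 0.92 [0.5135 0.0149 0.0012] [[307.614  253.3125]]
side vial_out 0.66 [0.4914 0.1935 0.0003] [[260.7229 316.0124]]
{'time': 0.6, 'q': array([75.9163,  4.9774, 10.0774, 95.0992,  0.0006, 89.9996]), 'qd': array([-0.0377,  0.0256,  0.0664,  0.0722,  0.0084,  0.0107]), 'joint_efforts': array([ -0.0005, -51.9823,  46.4692,   0.0012,  -0.0002,  -0.    ]), 'ee_pos': array([0.1338, 0.5335, 0.2313]), 'tcp_rot': array([179.9993,  -0.0006, 165.9168]), 'wrist_force': array([-0.4511, -0.3747, -0.3964]), 'torque': array([ 0.0396, -0.0015, -0.0564]), 'grasp_force': 0.0, 'opening': 0.08548248786367435} 0.0187
```

View pics/a.png

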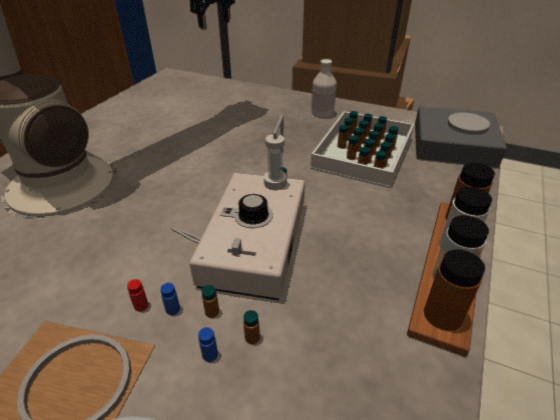

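View pics/b.png

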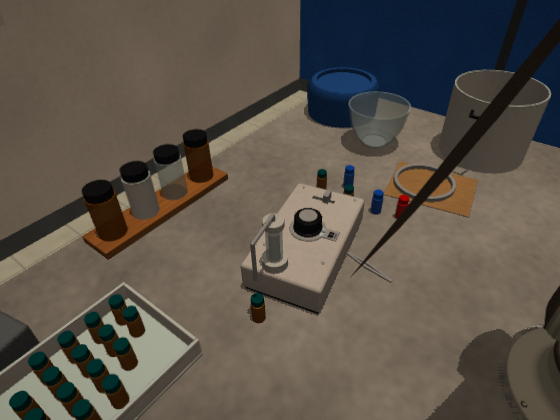

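The targets are clear. In scene, the dial is at (253,207), the lock tab at (236,244) and the column at (275,165). The amber vials are at (210,300) and (251,326), and vial_out stands behind the column. The look-alikes are blue vials at (170,298) and (208,344), a red one at (138,295), and the tray vials around (365,140). Next I'll move to above the robot side of the doser and look with the wrist camera.

```bash
cat >> h.py <<'E'
def rows(goal,yaw=None,n=None,claw=100):
    "rows from present pose (tool down) to goal xyz, yaw in deg"
    import json; o=get_obs(); p=np.array(o['ee_pos']); y0=o['tcp_rot'][2]
    yaw=y0 if yaw is None else yaw; dy=(yaw-y0); d=np.array(goal)-p
    n=n or int(max(np.ceil(abs(dy)/8.5),np.ceil(np.linalg.norm(d)/.048),1)); out=[]
    for k in range(n):
        a=np.radians(y0+dy*k/n); v=d/n   # row shifts along axes as they stand
        out.append([[0,0,round(-dy/n,2)],[round(v[0]*np.cos(a)+v[1]*np.sin(a),4),round(v[0]*np.sin(a)-v[1]*np.cos(a),4),round(-v[2],4)],claw])
    print(json.dumps(out))
E
python3 - <<'E'
from h import *
c=calibration('wrist'); o=get_obs(); C=w(c,[0,0,0])
a=np.radians(o['tcp_rot'][2]); R=np.array([[np.cos(a),np.sin(a),0],[np.sin(a),-np.cos(a),0],[0,0,-1]])
print('cam in tool',R.T@(C-o['ee_pos']),R.T@np.array(c['R']).T[:,2])
rows([.36,0.0,.27],91.5,12)
E
```

```text
cam in tool [ 0.0704 -0.0001 -0.1427] [-0.2716  0.0001  0.9624]
[[[0, 0, 6.2], [-0.0291, -0.0385, -0.0032], 100], [[0, 0, 6.2], [-0.0331, -0.0352, -0.0032], 100], [[0, 0, 6.2], [-0.0367, -0.0314, -0.0032], 100], [[0, 0, 6.2], [-0.0399, -0.0272, -0.0032], 100], [[0, 0, 6.2], [-0.0426, -0.0228, -0.0032], 100], [[0, 0, 6.2], [-0.0448, -0.018, -0.0032], 100], [[0, 0, 6.2], [-0.0465, -0.0131, -0.0032], 100], [[0, 0, 6.2], [-0.0476, -0.008, -0.0032], 100], [[0, 0, 6.2], [-0.0482, -0.0028, -0.0032], 100], [[0, 0, 6.2], [-0.0482, 0.0024, -0.0032], 100], [[0, 0, 6.2], [-0.0477, 0.0076, -0.0032], 100], [[0, 0, 6.2], [-0.0466, 0.0127, -0.0032], 100]]
```

Run:
```python
from h import *
rows([.38,0.0,.28],182,12)
```

```text
[[[0, 0, -1.34], [-0.0307, -0.0381, -0.0041], 100], [[0, 0, -1.34], [-0.0298, -0.0388, -0.0041], 100], [[0, 0, -1.34], [-0.0289, -0.0395, -0.0041], 100], [[0, 0, -1.34], [-0.028, -0.0402, -0.0041], 100], [[0, 0, -1.34], [-0.027, -0.0408, -0.0041], 100], [[0, 0, -1.34], [-0.0261, -0.0415, -0.0041], 100], [[0, 0, -1.34], [-0.0251, -0.042, -0.0041], 100], [[0, 0, -1.34], [-0.0241, -0.0426, -0.0041], 100], [[0, 0, -1.34], [-0.0231, -0.0432, -0.0041], 100], [[0, 0, -1.34], [-0.0221, -0.0437, -0.0041], 100], [[0, 0, -1.34], [-0.021, -0.0442, -0.0041], 100], [[0, 0, -1.34], [-0.02, -0.0447, -0.0041], 100]]
```

>>> servo_tool(moves=[[[0,0,-1.34],[-0.031,-0.038,-0.004],100],[[0,0,-1.34],[-0.03,-0.039,-0.004],100],[[0,0,-1.34],[-0.029,-0.0395,-0.004],100],[[0,0,-1.34],[-0.028,-0.04,-0.004],100],[[0,0,-1.34],[-0.027,-0.041,-0.004],100],[[0,0,-1.34],[-0.026,-0.0415,-0.004],100],[[0,0,-1.34],[-0.025,-0.042,-0.004],100],[[0,0,-1.34],[-0.024,-0.0425,-0.004],100],[[0,0,-1.34],[-0.023,-0.043,-0.004],100],[[0,0,-1.34],[-0.022,-0.0435,-0.004],100],[[0,0,-1.34],[-0.021,-0.044,-0.004],100],[[0,0,-1.34],[-0.02,-0.0445,-0.004],100]])

```text
time: 1.8
ee_pos: [0.3805, -0.0013, 0.2799]
tcp_rot: [180.0, 0.1, -178.0]
wrist_force: [1.2, 1.5, 0.3]
opening: 0.0855
grasp_force: 0.0
```

>>> servo_tool(moves=[[[0,0,0],[-0.04,0,0],100],[[0,0,0],[-0.03,0,0],100],[[0,0,0],[0,0,0],100],[[0,0,0],[0,0,0],100]])

```text
time: 2.2
ee_pos: [0.4501, 0.0031, 0.2789]
tcp_rot: [180.0, -0.1, -178.0]
wrist_force: [-0.9, -0.3, -0.4]
opening: 0.0855
grasp_force: 0.0
```

Run:
```python
from h import *
o=get_obs(); print(o['time'],o['q'],o['ee_pos'],o['tcp_rot'],o['wrist_force'],o['torque'])
p,d,c=snap('wrist','c.png')
for t in ['dial_grip','collar_mark','lock_top','doser','vial_a']:
    for r in mark_of(t,'wrist')[:4]: print(t,round(r['score'],2),w(c,r['xyz']),px(c,w(c,r['xyz'])))
```

```text
2.2 [  0.3959  -7.17     3.4807 100.7327  -0.0002  -1.5848] [0.4501 0.0031 0.2789] [ 179.9979   -0.082  -178.0193] [-0.8951 -0.3123 -0.4068] [-0.0232  0.0432 -0.0242]
dial_grip 0.89 [0.5135 0.0112 0.0925] [[283.4314 246.6289]]
collar_mark 0.72 [0.4823 0.0068 0.07  ] [[280.0369 211.0819]]
lock_top 0.87 [ 0.5368 -0.0875  0.0887] [[188.7744 262.787 ]]
doser 0.72 [0.52   0.0112 0.0033] [[282.1104 224.894 ]]
vial_a 0.7 [ 0.5265 -0.1727  0.0035] [[138.6705 225.0775]]
vial_a 0.67 [ 0.5637 -0.2434  0.0004] [[ 88.6168 249.252 ]]
vial_a 0.66 [ 0.6126 -0.1863  0.0037] [[133.556  285.2268]]
vial_a 0.66 [ 0.4634 -0.1951 -0.0011] [[118.4081 175.3018]]
```

View pics/c.png

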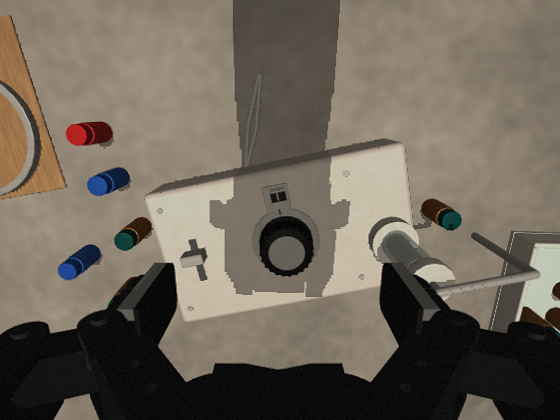

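The wrist view shows the dial at (287,245), the collar window at (275,195) on the robot side, the lock tab at (193,260), the column at (395,245) and vial_out at (442,215). Next I'll measure the dial axis, yaw and lock from depth.

Run:
```python
from h import *
p,d,c=snap('wrist')
v,u=np.mgrid[0:420,0:560]; K=np.array(c['camera_matrix'])
n=cv2.undistortPoints(np.stack([u,v],-1).reshape(-1,1,2).astype(float),K,np.array(c['dist'])).reshape(420,560,2)
X=np.concatenate([n,np.ones((420,560,1))],2)*d[...,None]; X=(X-np.array(c['t']))@np.array(c['R'])
Z=X[...,2]; hs=(abs(Z-.07)<.006)&(np.hypot(X[...,0]-.515,X[...,1]-.012)<.15)&(d>0)
print('housing z',np.median(Z[hs]))
h=np.ascontiguousarray(X[hs][:,:2].astype(np.float32)); print('rect',cv2.minAreaRect(h))
m=(np.hypot(X[...,0]-.515,X[...,1]-.012)<.035)&(Z>.097); P=X[m]
print('dial',np.median(P[:,2]),P.mean(0),cv2.minEnclosingCircle(np.ascontiguousarray(P[:,:2].astype(np.float32))))
m=(np.hypot(X[...,0]-.536,X[...,1]+.087)<.03)&(Z>.086)&(Z<.098); P=X[m]
print('lock',P.mean(0),cv2.minAreaRect(np.ascontiguousarray(P[:,:2].astype(np.float32))))
m=(Z>.12)&(Z<.3)&(abs(X[...,1]-.13)<.1)&(abs(X[...,0]-.5)<.1); m&=(v<310)&(u>340)&(u<480);P=X[m]; print('column',np.percentile(P,[1,50,99],axis=0))
```

```text
housing z 0.06993179411241673
rect ((0.5140764713287354, 0.014552265405654907), (0.15963831543922424, 0.2781435549259186), 13.791277885437012)
dial 0.10510599842989604 [0.5125 0.0132 0.1047] ((0.5145746469497681, 0.01306682638823986), 0.027815034613013268)
lock [ 0.5323 -0.0835  0.0907] ((0.5331646800041199, -0.08396454900503159), (0.01198757253587246, 0.024028193205595016), 14.237290382385254)
column [[0.4355 0.046  0.121 ]
 [0.4971 0.1246 0.1768]
 [0.5123 0.1556 0.2996]]
```

>>> servo_tool(moves=[[[0,0,0],[-0.034,0.004,0],100],[[0,0,0],[-0.03,0.004,0],100],[[0,0,0],[0,0,0.045],100],[[0,0,0],[0,0,0.045],100],[[0,0,0],[0,0,0.045],100],[[0,0,0],[0,0,0.035],100],[[0,0,0],[0,0,0.02],100],[[0,0,0],[0,0,0.008],100],[[0,0,0],[0,0,0.004],100],[[0,0,0],[0,0,0],100],[[0,0,0],[0,0,0],100]], force=30)

```text
time: 3.65
ee_pos: [0.5145, 0.0135, 0.0787]
tcp_rot: [-180.0, 0.1, -178.0]
wrist_force: [0.6, -0.1, -0.9]
opening: 0.0854
grasp_force: 0.0
```

```bash
cat > ob.py <<'E'
from h import *
def ob():
    o=get_obs(); return "t%.1f p%s yaw %.2f q6 %.2f F%s T%s op%.4f g%.1f"%(o['time'],np.array(o['ee_pos']),o['tcp_rot'][2],o['q'][5],np.array(o['wrist_force']).round(1),np.array(o['torque']).round(3),o['opening'],o['grasp_force'])
print(ob())
E
python3 ob.py
```

```text
t3.6 p[0.5145 0.0135 0.0787] yaw -178.00 q6 -0.49 F[ 0.6 -0.1 -0.9] T[-0.031  0.041  0.011] op0.0854 g0.0
```

>>> servo_tool(moves=[[[0,0,0],[0,0,0.003],100],[[0,0,0],[0,0,0],62],[[0,0,0],[0,0,0],50],[[0,0,0],[0,0,0],50],[[0,0,0],[0,0,0],50],[[0,0,0],[0,0,0],50],[[0,0,0],[0,0,0],50]], force=30)

```text
time: 4.35
ee_pos: [0.5139, 0.0135, 0.0746]
tcp_rot: [180.0, 0.0, -178.0]
wrist_force: [-1.1, 0.8, 4.6]
opening: 0.051
grasp_force: 31.2
```

```bash
for i in 1 2 3; do python3 ob.py; done
```

```text
t4.3 p[0.5139 0.0135 0.0746] yaw -178.00 q6 -0.50 F[-1.1  0.8  4.6] T[ 0.098  0.277 -0.033] op0.0510 g31.2
t4.3 p[0.5139 0.0135 0.0746] yaw -178.00 q6 -0.50 F[-1.1  0.8  4.6] T[ 0.098  0.277 -0.033] op0.0510 g31.2
t4.3 p[0.5139 0.0135 0.0746] yaw -178.00 q6 -0.50 F[-1.1  0.8  4.6] T[ 0.098  0.277 -0.033] op0.0510 g31.2
```

>>> servo_tool(moves=[[[0,0,2.5],[0,0,0],50],[[0,0,0],[0,0,0],50]])

```text
time: 4.55
ee_pos: [0.514, 0.0136, 0.0746]
tcp_rot: [180.0, 0.0, 179.4]
wrist_force: [-1.2, 0.9, 4.2]
opening: 0.0509
grasp_force: 31.3
```

```bash
python3 ob.py
```

```text
t4.5 p[0.514  0.0136 0.0746] yaw 179.43 q6 2.08 F[-1.2  0.9  4.2] T[0.183 0.282 0.096] op0.0509 g31.3
```

>>> servo_tool(moves=[[[0,0,2.5],[0,0,0],50],[[0,0,0],[0,0,0],50]])

```text
time: 4.75
ee_pos: [0.5139, 0.0137, 0.0746]
tcp_rot: [180.0, 0.0, 176.9]
wrist_force: [-1.9, 1.5, 4.7]
opening: 0.0511
grasp_force: 31.3
```

```bash
python3 ob.py
```

```text
t4.8 p[0.5139 0.0137 0.0746] yaw 176.93 q6 4.58 F[-1.9  1.5  4.7] T[0.291 0.277 0.094] op0.0511 g31.3
```

>>> servo_tool(moves=[[[0,0,2.5],[0,0,0],50],[[0,0,0],[0,0,0],50]])

```text
time: 4.95
ee_pos: [0.5139, 0.0138, 0.0746]
tcp_rot: [180.0, 0.0, 174.4]
wrist_force: [-1.3, 2.5, 4.9]
opening: 0.0515
grasp_force: 31.3
```

```bash
python3 ob.py
```

```text
t5.0 p[0.5139 0.0138 0.0746] yaw 174.43 q6 7.08 F[-1.3  2.5  4.9] T[0.457 0.322 0.111] op0.0515 g31.3
```

>>> servo_tool(moves=[[[0,0,2.5],[0,0,0],50],[[0,0,0],[0,0,0],50]])

```text
time: 5.15
ee_pos: [0.514, 0.0139, 0.0746]
tcp_rot: [179.9, 0.0, 171.9]
wrist_force: [-1.2, 2.6, 5.6]
opening: 0.0506
grasp_force: 31.3
```

```bash
python3 ob.py
```

```text
t5.2 p[0.514  0.0139 0.0746] yaw 171.95 q6 9.57 F[-1.2  2.6  5.6] T[ 0.651  0.29  -0.074] op0.0506 g31.3
```

>>> servo_tool(moves=[[[0,0,2.5],[0,0,0],50],[[0,0,0],[0,0,0],50]])

```text
time: 5.35
ee_pos: [0.514, 0.014, 0.0746]
tcp_rot: [179.9, 0.0, 169.5]
wrist_force: [-1.4, 4.5, 4.6]
opening: 0.0514
grasp_force: 31.3
```

```bash
python3 ob.py
```

```text
t5.3 p[0.514  0.014  0.0746] yaw 169.46 q6 12.06 F[-1.4  4.5  4.6] T[ 0.797  0.223 -0.096] op0.0514 g31.3
```

>>> servo_tool(moves=[[[0,0,2.5],[0,0,0],50],[[0,0,0],[0,0,0],50]])

```text
time: 5.55
ee_pos: [0.514, 0.0141, 0.0746]
tcp_rot: [179.9, 0.0, 167.0]
wrist_force: [-1.4, 4.1, 5.3]
opening: 0.0514
grasp_force: 31.3
```

```bash
python3 ob.py
```

```text
t5.5 p[0.514  0.0141 0.0746] yaw 166.98 q6 14.55 F[-1.4  4.1  5.3] T[ 0.886  0.188 -0.012] op0.0514 g31.3
```

>>> servo_tool(moves=[[[0,0,2.5],[0,0,0],50],[[0,0,0],[0,0,0],50]])

```text
time: 5.75
ee_pos: [0.514, 0.0142, 0.0746]
tcp_rot: [179.9, 0.0, 164.5]
wrist_force: [-0.5, 5.3, 5.4]
opening: 0.0511
grasp_force: 31.3
```

```bash
python3 ob.py
```

```text
t5.8 p[0.514  0.0142 0.0746] yaw 164.48 q6 17.05 F[-0.5  5.3  5.4] T[ 0.988  0.177 -0.042] op0.0511 g31.3
```

>>> servo_tool(moves=[[[0,0,2.5],[0,0,0],50],[[0,0,0],[0,0,0],50]])

```text
time: 5.95
ee_pos: [0.5141, 0.0143, 0.0747]
tcp_rot: [179.9, 0.0, 162.0]
wrist_force: [-0.5, 4.8, 4.7]
opening: 0.0513
grasp_force: 31.3
```

```bash
python3 ob.py
```

```text
t6.0 p[0.5141 0.0143 0.0747] yaw 161.99 q6 19.55 F[-0.5  4.8  4.7] T[1.074 0.119 0.112] op0.0513 g31.3
```

>>> servo_tool(moves=[[[0,0,2.5],[0,0,0],50],[[0,0,0],[0,0,0],50]])

```text
time: 6.15
ee_pos: [0.5141, 0.0144, 0.0746]
tcp_rot: [179.9, 0.0, 159.5]
wrist_force: [-1.0, 5.7, 3.9]
opening: 0.0512
grasp_force: 31.3
```

```bash
python3 ob.py
```

```text
t6.2 p[0.5141 0.0144 0.0746] yaw 159.50 q6 22.04 F[-1.   5.7  3.9] T[1.196 0.102 0.102] op0.0512 g31.3
```

>>> servo_tool(moves=[[[0,0,2.5],[0,0,0],50],[[0,0,0],[0,0,0],50]])

```text
time: 6.35
ee_pos: [0.5141, 0.0145, 0.0746]
tcp_rot: [179.9, -0.0, 157.0]
wrist_force: [0.0, 6.4, 5.2]
opening: 0.0513
grasp_force: 31.3
```

```bash
python3 ob.py
```

```text
t6.3 p[0.5141 0.0145 0.0746] yaw 157.00 q6 24.55 F[0.  6.4 5.2] T[ 1.389  0.084 -0.044] op0.0513 g31.3
```

>>> servo_tool(moves=[[[0,0,2.5],[0,0,0],50],[[0,0,0],[0,0,0],50]])

```text
time: 6.55
ee_pos: [0.5142, 0.0146, 0.0747]
tcp_rot: [179.9, -0.0, 154.5]
wrist_force: [0.1, 7.3, 4.3]
opening: 0.051
grasp_force: 31.3
```

```bash
python3 ob.py
```

```text
t6.5 p[0.5142 0.0146 0.0747] yaw 154.49 q6 27.06 F[0.1 7.3 4.3] T[ 1.5   -0.018 -0.067] op0.0510 g31.3
```

>>> servo_tool(moves=[[[0,0,2.5],[0,0,0],50],[[0,0,0],[0,0,0],50]])

```text
time: 6.75
ee_pos: [0.5142, 0.0147, 0.0747]
tcp_rot: [179.8, -0.0, 152.0]
wrist_force: [0.3, 7.0, 2.8]
opening: 0.0513
grasp_force: 31.3
```

```bash
python3 ob.py
```

```text
t6.8 p[0.5142 0.0147 0.0747] yaw 152.00 q6 29.56 F[0.3 7.  2.8] T[ 1.611 -0.052 -0.114] op0.0513 g31.3
```

>>> servo_tool(moves=[[[0,0,2.5],[0,0,0],50],[[0,0,0],[0,0,0],50]])

```text
time: 6.95
ee_pos: [0.5143, 0.0148, 0.0746]
tcp_rot: [179.8, -0.0, 149.5]
wrist_force: [0.5, 7.3, 4.7]
opening: 0.0514
grasp_force: 31.3
```

```bash
python3 ob.py
```

```text
t7.0 p[0.5143 0.0148 0.0746] yaw 149.51 q6 32.05 F[0.5 7.3 4.7] T[ 1.653 -0.141 -0.03 ] op0.0514 g31.3
```

>>> servo_tool(moves=[[[0,0,2.5],[0,0,0],50],[[0,0,0],[0,0,0],50]])

```text
time: 7.15
ee_pos: [0.5143, 0.0149, 0.0747]
tcp_rot: [179.8, -0.0, 147.0]
wrist_force: [0.9, 8.4, 3.6]
opening: 0.0512
grasp_force: 31.3
```

```bash
python3 ob.py
```

```text
t7.2 p[0.5143 0.0149 0.0747] yaw 147.02 q6 34.55 F[0.9 8.4 3.6] T[ 1.75  -0.166  0.05 ] op0.0512 g31.3
```

>>> servo_tool(moves=[[[0,0,2.5],[0,0,0],50],[[0,0,0],[0,0,0],50]])

```text
time: 7.35
ee_pos: [0.5144, 0.015, 0.0747]
tcp_rot: [179.8, -0.0, 144.5]
wrist_force: [1.0, 8.8, 3.2]
opening: 0.0511
grasp_force: 31.3
```

```bash
python3 ob.py
```

```text
t7.3 p[0.5144 0.015  0.0747] yaw 144.53 q6 37.04 F[1.  8.8 3.2] T[ 1.845 -0.23   0.126] op0.0511 g31.3
```

>>> servo_tool(moves=[[[0,0,2.5],[0,0,0],50],[[0,0,0],[0,0,0],50]])

```text
time: 7.55
ee_pos: [0.5145, 0.015, 0.0747]
tcp_rot: [179.8, -0.0, 142.0]
wrist_force: [1.8, 9.8, 3.6]
opening: 0.0514
grasp_force: 31.3
```

```bash
python3 ob.py
```

```text
t7.5 p[0.5145 0.015  0.0747] yaw 142.03 q6 39.54 F[1.8 9.8 3.6] T[ 2.013 -0.291  0.086] op0.0514 g31.3
```

Run:
```python
import numpy as np
from scipy.optimize import curve_fit
q=np.array([-.5,2.08,4.58,7.08,9.57,12.06,14.55,17.05,19.55,22.04,24.55,27.06,29.56,32.05,34.55,37.04,39.54])
T=np.array([-.033,.096,.094,.111,-.074,-.096,-.012,-.042,.112,.102,-.044,-.067,-.114,-.03,.05,.126,.086])
f=lambda x,a,p,x0,b:a*np.sin(2*np.pi*(x-x0)/p)+b
for p0 in (10,12,15,17,20):
    try: r,_=curve_fit(f,q,T,[.12,p0,0,0]);print(p0,r,np.std(T-f(q,*r)))
    except Exception as e: print(e)
```

```text
10 [-0.02247479 10.6584298  -3.12951657  0.01553334] 0.07995504276634388
12 [ 0.02247479 10.65834088  2.19987853  0.01553348] 0.07995504275989314
15 [1.08623823e-01 1.64225957e+01 1.85017882e-01 3.69440261e-03] 0.0317898990551937
17 [1.08623795e-01 1.64226111e+01 1.85002535e-01 3.69437798e-03] 0.031789899056480345
20 [1.08623809e-01 1.64226035e+01 1.85009919e-01 3.69439171e-03] 0.031789899055314805
```

>>> servo_tool(moves=[[[0,0,-3],[0,0,0],50],[[0,0,-3],[0,0,0],50],[[0,0,0],[0,0,0],50],[[0,0,0],[0,0,0],100],[[0,0,0],[0,0,0],100],[[0,0,0],[0,0,0],100],[[0,0,0],[0,0,0],100]])

```text
time: 8.25
ee_pos: [0.5137, 0.0133, 0.0741]
tcp_rot: [-180.0, -0.0, 148.0]
wrist_force: [-1.0, -0.2, 0.5]
opening: 0.0851
grasp_force: 0.0
```

Run:
```python
from ob import *
p,d,c=snap('wrist','d.png')
print(px(c,[[.514,.0135,.105],[.516,.0135,.105],[.541,.0135,.105]]))
```

```text
t8.2 p[0.5137 0.0133 0.0741] yaw 147.98 q6 33.50 F[-1.  -0.2  0.5] T[-0.055  0.01  -0.002] op0.0851 g0.0
[[280.4396 309.3874]
 [283.3008 313.4165]
 [317.2977 361.2198]]
```

View pics/d.png

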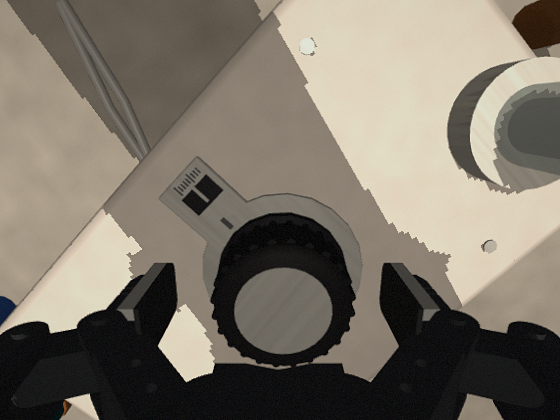

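The dial is at (283,310) and sits between the open pads. It's resting in a click, start+2, at q6≈33, and the period is about 16.4°. I'll regrip about 2 mm further in x to take off the side load, then turn anticlockwise three clicks, which is safe because the start is at click 2 or more.

>>> servo_tool(moves=[[[0,0,0],[-0.0017,0.001,0],100],[[0,0,0],[0,0,0],62],[[0,0,0],[0,0,0],50],[[0,0,0],[0,0,0],50],[[0,0,0],[0,0,0],50],[[0,0,0],[0,0,0],50],[[0,0,0],[0,0,0],50]], force=30)

```text
time: 9.0
ee_pos: [0.5161, 0.0138, 0.0746]
tcp_rot: [179.9, 0.0, 148.0]
wrist_force: [1.8, 5.3, 4.6]
opening: 0.0513
grasp_force: 31.6
```

```bash
python3 ob.py
```

```text
t9.0 p[0.5161 0.0138 0.0746] yaw 148.01 q6 33.49 F[1.8 5.3 4.6] T[ 1.063 -0.237 -0.01 ] op0.0513 g31.6
```

>>> servo_tool(moves=[[[0,0,-6],[0,0,0],50],[[0,0,0],[0,0,0],50]])

```text
time: 9.2
ee_pos: [0.5161, 0.0137, 0.0746]
tcp_rot: [179.9, 0.0, 154.1]
wrist_force: [1.2, 4.9, 4.5]
opening: 0.0512
grasp_force: 31.8
```

```bash
python3 ob.py
```

```text
t9.2 p[0.5161 0.0137 0.0746] yaw 154.12 q6 27.38 F[1.2 4.9 4.5] T[ 1.119 -0.295 -0.169] op0.0512 g31.8
```

>>> servo_tool(moves=[[[0,0,-6],[0,0,0],50],[[0,0,0],[0,0,0],50]])

```text
time: 9.4
ee_pos: [0.516, 0.0137, 0.0746]
tcp_rot: [180.0, 0.0, 160.0]
wrist_force: [1.0, 4.7, 4.8]
opening: 0.0514
grasp_force: 31.9
```

```bash
python3 ob.py
```

```text
t9.4 p[0.516  0.0137 0.0746] yaw 160.05 q6 21.45 F[1.  4.7 4.8] T[ 1.112 -0.212  0.121] op0.0514 g31.9
```

>>> servo_tool(moves=[[[0,0,-6],[0,0,0],50],[[0,0,0],[0,0,0],50]])

```text
time: 9.6
ee_pos: [0.5161, 0.0136, 0.0746]
tcp_rot: [180.0, 0.0, 166.0]
wrist_force: [0.8, 5.6, 5.0]
opening: 0.0514
grasp_force: 31.9
```

```bash
python3 ob.py
```

```text
t9.6 p[0.5161 0.0136 0.0746] yaw 165.96 q6 15.54 F[0.8 5.6 5. ] T[ 1.063 -0.267 -0.063] op0.0514 g31.9
```

>>> servo_tool(moves=[[[0,0,-6],[0,0,0],50],[[0,0,0],[0,0,0],50]])

```text
time: 9.8
ee_pos: [0.516, 0.0136, 0.0746]
tcp_rot: [180.0, 0.0, 171.9]
wrist_force: [0.9, 5.7, 3.5]
opening: 0.0514
grasp_force: 31.9
```

```bash
python3 ob.py
```

```text
t9.8 p[0.516  0.0136 0.0746] yaw 171.92 q6 9.57 F[0.9 5.7 3.5] T[ 1.041 -0.224 -0.01 ] op0.0514 g31.9
```

>>> servo_tool(moves=[[[0,0,-6],[0,0,0],50],[[0,0,0],[0,0,0],50]])

```text
time: 10.0
ee_pos: [0.516, 0.0135, 0.0746]
tcp_rot: [180.0, 0.0, 177.9]
wrist_force: [1.4, 4.2, 4.8]
opening: 0.0512
grasp_force: 32.0
```

```bash
python3 ob.py
```

```text
t10.0 p[0.516  0.0135 0.0746] yaw 177.91 q6 3.59 F[1.4 4.2 4.8] T[ 1.003 -0.172  0.034] op0.0512 g32.0
```

>>> servo_tool(moves=[[[0,0,-6],[0,0,0],50],[[0,0,0],[0,0,0],50]])

```text
time: 10.2
ee_pos: [0.516, 0.0135, 0.0746]
tcp_rot: [180.0, 0.0, -176.1]
wrist_force: [0.6, 4.1, 5.5]
opening: 0.0511
grasp_force: 32.0
```

```bash
python3 ob.py
```

```text
t10.2 p[0.516  0.0135 0.0746] yaw -176.10 q6 -2.40 F[0.6 4.1 5.5] T[ 0.914 -0.185 -0.117] op0.0511 g32.0
```

>>> servo_tool(moves=[[[0,0,-6],[0,0,0],50],[[0,0,0],[0,0,0],50]])

```text
time: 10.4
ee_pos: [0.516, 0.0134, 0.0746]
tcp_rot: [-180.0, 0.0, -170.1]
wrist_force: [1.2, 4.4, 5.4]
opening: 0.0511
grasp_force: 32.0
```

```bash
python3 ob.py
```

```text
t10.4 p[0.516  0.0134 0.0746] yaw -170.09 q6 -8.42 F[1.2 4.4 5.4] T[ 0.831 -0.179  0.025] op0.0511 g32.0
```

>>> servo_tool(moves=[[[0,0,-6],[0,0,0],50],[[0,0,0],[0,0,0],50]])

```text
time: 10.6
ee_pos: [0.516, 0.0134, 0.0746]
tcp_rot: [-180.0, 0.0, -164.1]
wrist_force: [0.8, 4.1, 4.9]
opening: 0.0514
grasp_force: 32.0
```

```bash
python3 ob.py
```

```text
t10.6 p[0.516  0.0134 0.0746] yaw -164.10 q6 -14.41 F[0.8 4.1 4.9] T[ 0.8   -0.18   0.013] op0.0514 g32.0
```

>>> servo_tool(moves=[[[0,0,-7],[0,0,0],50],[[0,0,-7],[0,0,0],50],[[0,0,0],[0,0,0],50]])

```text
time: 10.9
ee_pos: [0.5161, 0.0133, 0.0746]
tcp_rot: [-180.0, 0.0, -150.1]
wrist_force: [1.6, 2.8, 5.8]
opening: 0.0512
grasp_force: 32.0
```

```bash
python3 ob.py
```

```text
t10.9 p[0.5161 0.0133 0.0746] yaw -150.06 q6 -28.46 F[1.6 2.8 5.8] T[ 0.618 -0.258  0.178] op0.0512 g32.0
```

>>> servo_tool(moves=[[[0,0,-4],[0,0,0],50],[[0,0,0],[0,0,0],50]])

```text
time: 11.1
ee_pos: [0.5161, 0.0132, 0.0746]
tcp_rot: [-180.0, 0.0, -146.2]
wrist_force: [0.7, 2.8, 4.5]
opening: 0.0511
grasp_force: 31.9
```

```bash
python3 ob.py
```

```text
t11.1 p[0.5161 0.0132 0.0746] yaw -146.18 q6 -32.34 F[0.7 2.8 4.5] T[ 0.615 -0.267 -0.022] op0.0511 g31.9
```

>>> servo_tool(moves=[[[0,0,-1],[0,0,0],50],[[0,0,-0.8],[0,0,0],50]])

```text
time: 11.3
ee_pos: [0.5161, 0.0132, 0.0746]
tcp_rot: [-180.0, 0.0, -144.5]
wrist_force: [1.5, 2.5, 5.5]
opening: 0.051
grasp_force: 31.9
```

```bash
python3 ob.py
```

```text
t11.3 p[0.5161 0.0132 0.0746] yaw -144.48 q6 -34.04 F[1.5 2.5 5.5] T[ 0.622 -0.281 -0.094] op0.0510 g31.9
```

>>> servo_tool(moves=[[[0,0,-0.8],[0,0,0],50],[[0,0,0],[0,0,0],50]])

```text
time: 11.5
ee_pos: [0.5161, 0.0132, 0.0746]
tcp_rot: [-179.9, 0.0, -143.7]
wrist_force: [1.9, 2.2, 4.8]
opening: 0.0511
grasp_force: 31.9
```

```bash
python3 ob.py
```

```text
t11.5 p[0.5161 0.0132 0.0746] yaw -143.69 q6 -34.83 F[1.9 2.2 4.8] T[ 0.607 -0.267 -0.124] op0.0511 g31.9
```

>>> servo_tool(moves=[[[0,0,-0.7],[0,0,0],50],[[0,0,0],[0,0,0],50]])

```text
time: 11.7
ee_pos: [0.5161, 0.0132, 0.0746]
tcp_rot: [-180.0, 0.0, -143.0]
wrist_force: [1.8, 2.8, 5.0]
opening: 0.0514
grasp_force: 31.9
```

```bash
python3 ob.py
```

```text
t11.7 p[0.5161 0.0132 0.0746] yaw -142.99 q6 -35.53 F[1.8 2.8 5. ] T[ 0.598 -0.257 -0.098] op0.0514 g31.9
```

>>> servo_tool(moves=[[[0,0,-1],[0,0,0],50],[[0,0,0],[0,0,0],50]])

```text
time: 11.9
ee_pos: [0.5161, 0.0132, 0.0746]
tcp_rot: [-180.0, 0.0, -142.0]
wrist_force: [1.3, 2.8, 4.6]
opening: 0.0513
grasp_force: 31.9
```

```bash
python3 ob.py
```

```text
t11.9 p[0.5161 0.0132 0.0746] yaw -141.98 q6 -36.54 F[1.3 2.8 4.6] T[ 0.602 -0.306 -0.114] op0.0513 g31.9
```

>>> servo_tool(moves=[[[0,0,-0.8],[0,0,0],50],[[0,0,0],[0,0,0],50]])

```text
time: 12.1
ee_pos: [0.5161, 0.0132, 0.0746]
tcp_rot: [-180.0, 0.0, -141.2]
wrist_force: [1.5, 1.4, 5.2]
opening: 0.0517
grasp_force: 31.9
```

```bash
python3 ob.py
```

```text
t12.1 p[0.5161 0.0132 0.0746] yaw -141.19 q6 -37.33 F[1.5 1.4 5.2] T[ 0.63  -0.254 -0.141] op0.0517 g31.9
```

>>> servo_tool(moves=[[[0,0,-4],[0,0,0],50],[[0,0,-3.7],[0,0,0],50],[[0,0,0],[0,0,0],50]])

```text
time: 12.4
ee_pos: [0.5162, 0.0131, 0.0746]
tcp_rot: [-179.9, 0.0, -133.4]
wrist_force: [2.5, 1.5, 4.9]
opening: 0.0512
grasp_force: 31.9
```

```bash
python3 ob.py
```

```text
t12.4 p[0.5162 0.0131 0.0746] yaw -133.39 q6 -45.13 F[2.5 1.5 4.9] T[ 0.45  -0.354  0.071] op0.0512 g31.9
```

>>> servo_tool(moves=[[[0,0,-3],[0,0,0],50],[[0,0,0],[0,0,0],50]])

```text
time: 12.6
ee_pos: [0.5162, 0.0131, 0.0746]
tcp_rot: [-179.9, 0.0, -130.4]
wrist_force: [2.2, 2.3, 4.4]
opening: 0.0511
grasp_force: 31.9
```

```bash
python3 ob.py
```

```text
t12.6 p[0.5162 0.0131 0.0746] yaw -130.44 q6 -48.08 F[2.2 2.3 4.4] T[ 0.44  -0.368  0.015] op0.0511 g31.9
```

>>> servo_tool(moves=[[[0,0,-1.5],[0,0,0],50],[[0,0,0],[0,0,0],50]])

```text
time: 12.8
ee_pos: [0.5162, 0.0131, 0.0746]
tcp_rot: [-179.9, 0.0, -129.0]
wrist_force: [2.5, 1.9, 5.6]
opening: 0.0511
grasp_force: 31.9
```

```bash
python3 ob.py
```

```text
t12.8 p[0.5162 0.0131 0.0746] yaw -129.00 q6 -49.53 F[2.5 1.9 5.6] T[ 0.398 -0.442 -0.129] op0.0511 g31.9
```

>>> servo_tool(moves=[[[0,0,-1],[0,0,0],50],[[0,0,0],[0,0,0],50]])

```text
time: 13.0
ee_pos: [0.5162, 0.0131, 0.0746]
tcp_rot: [-179.9, 0.0, -128.0]
wrist_force: [3.0, 1.7, 5.1]
opening: 0.0512
grasp_force: 31.9
```

```bash
python3 ob.py
```

```text
t13.0 p[0.5162 0.0131 0.0746] yaw -128.02 q6 -50.50 F[3.  1.7 5.1] T[ 0.43  -0.405 -0.162] op0.0512 g31.9
```

>>> servo_tool(moves=[[[0,0,-0.6],[0,0,0],50],[[0,0,0],[0,0,0],50]])

```text
time: 13.2
ee_pos: [0.5162, 0.0131, 0.0746]
tcp_rot: [-179.9, 0.0, -127.4]
wrist_force: [2.0, 1.3, 5.2]
opening: 0.051
grasp_force: 31.9
```

```bash
cat > av.py <<'E'
from ob import *
T=[]
for i in range(4): camera('side'); T.append(get_obs()['torque'][2])
print('Tz',np.array(T),np.mean(T))
E
python3 av.py
```

```text
t13.2 p[0.5162 0.0131 0.0746] yaw -127.44 q6 -51.09 F[2.  1.3 5.2] T[ 0.473 -0.409 -0.206] op0.0510 g31.9
Tz [-0.2157 -0.1927 -0.2234 -0.201 ] -0.20819549599828435
```

>>> servo_tool(moves=[[[0,0,-0.5],[0,0,0],50],[[0,0,0],[0,0,0],50]])

```text
time: 13.6
ee_pos: [0.5162, 0.0131, 0.0746]
tcp_rot: [-179.9, 0.0, -126.9]
wrist_force: [2.1, 2.9, 3.7]
opening: 0.0508
grasp_force: 31.9
```

```bash
python3 av.py
```

```text
t13.6 p[0.5162 0.0131 0.0746] yaw -126.95 q6 -51.58 F[2.1 2.9 3.7] T[ 0.424 -0.424 -0.277] op0.0508 g31.9
Tz [-0.2787 -0.2385 -0.2534 -0.2971] -0.2669058453672315
```

The stop is confirmed: the torque rises about 0.09–0.12 N m per degree, past the 0.12 click limit. Zero lies at q6≈-48.6, so the start was click 3 and click 5 is at q6≈33.2.

>>> servo_tool(moves=[[[0,0,7],[0,0,0],50],[[0,0,7],[0,0,0],50],[[0,0,7],[0,0,0],50],[[0,0,7],[0,0,0],50],[[0,0,7],[0,0,0],50],[[0,0,7],[0,0,0],50],[[0,0,7],[0,0,0],50],[[0,0,7],[0,0,0],50],[[0,0,7],[0,0,0],50],[[0,0,7],[0,0,0],50],[[0,0,6],[0,0,0],50],[[0,0,0],[0,0,0],50]])

```text
time: 15.0
ee_pos: [0.5161, 0.0137, 0.0746]
tcp_rot: [180.0, 0.0, 156.9]
wrist_force: [1.7, 4.9, 5.6]
opening: 0.0511
grasp_force: 32.0
```

```bash
python3 av.py
```

```text
t15.0 p[0.5161 0.0137 0.0746] yaw 156.88 q6 24.62 F[1.7 4.9 5.6] T[ 1.111 -0.341  0.053] op0.0511 g32.0
Tz [0.0834 0.0873 0.0301 0.0891] 0.07244913962611008
```

>>> servo_tool(moves=[[[0,0,4],[0,0,0],50],[[0,0,0],[0,0,0],50]])

```text
time: 15.4
ee_pos: [0.5161, 0.0137, 0.0746]
tcp_rot: [179.9, 0.0, 153.0]
wrist_force: [1.4, 5.2, 5.7]
opening: 0.051
grasp_force: 32.0
```

```bash
python3 av.py
```

```text
t15.4 p[0.5161 0.0137 0.0746] yaw 152.95 q6 28.55 F[1.4 5.2 5.7] T[ 1.136 -0.362 -0.053] op0.0510 g32.0
Tz [-0.0997 -0.0961 -0.1236 -0.1295] -0.112207924132446
```

>>> servo_tool(moves=[[[0,0,4.9],[0,0,0],50],[[0,0,0],[0,0,0],50]])

```text
time: 15.8
ee_pos: [0.5161, 0.0138, 0.0746]
tcp_rot: [179.9, 0.0, 148.0]
wrist_force: [2.2, 5.5, 5.4]
opening: 0.0512
grasp_force: 32.0
```

```bash
python3 av.py
```

```text
t15.8 p[0.5161 0.0138 0.0746] yaw 148.03 q6 33.47 F[2.2 5.5 5.4] T[ 1.128 -0.354 -0.014] op0.0512 g32.0
Tz [ 0.0104 -0.0132  0.0208  0.0178] 0.008931628780133849
```

Torque is about 0 at q6 33.5, so the dial is in click 5. I'll release, lift, and plan the move to the lock tab.

>>> servo_tool(moves=[[[0,0,0],[0,0,0],100],[[0,0,0],[0,0,0],100],[[0,0,0],[0,0,0],100],[[0,0,0],[0,0,0],100],[[0,0,0],[0,0,-0.01],100],[[0,0,0],[0,0,-0.03],100],[[0,0,0],[0,0,-0.04],100],[[0,0,0],[0,0,0],100],[[0,0,0],[0,0,0],100]])

```text
time: 16.9
ee_pos: [0.5164, 0.0134, 0.1557]
tcp_rot: [179.9, 0.1, 148.5]
wrist_force: [0.1, -0.2, -1.0]
opening: 0.0853
grasp_force: 0.0
```

Run:
```python
from ob import *
rows([.4957,-.0935,.154],148+45.8,6,0)
```

```text
t16.9 p[0.5164 0.0134 0.1557] yaw 148.48 q6 33.01 F[ 0.1 -0.2 -1. ] T[0.01  0.032 0.002] op0.0853 g0.0
[[[0, 0, -7.55], [-0.0064, -0.017, 0.0003], 0], [[0, 0, -7.55], [-0.0041, -0.0177, 0.0003], 0], [[0, 0, -7.55], [-0.0017, -0.0181, 0.0003], 0], [[0, 0, -7.55], [0.0007, -0.0181, 0.0003], 0], [[0, 0, -7.55], [0.003, -0.0179, 0.0003], 0], [[0, 0, -7.55], [0.0054, -0.0173, 0.0003], 0]]
```

>>> servo_tool(moves=[[[0,0,-7.5],[-0.0064,-0.017,0],0],[[0,0,-7.5],[-0.004,-0.0177,0],0],[[0,0,-7.5],[-0.0017,-0.018,0],0],[[0,0,-7.5],[0.0007,-0.018,0],0],[[0,0,-7.5],[0.003,-0.018,0],0],[[0,0,-7.5],[0.0054,-0.0173,0],0],[[0,0,0],[0,0,0.03],0],[[0,0,0],[0,0,0.01],0],[[0,0,0],[0,0,0],0],[[0,0,0],[0,0,0],0]])

```text
time: 17.9
ee_pos: [0.4947, -0.093, 0.1145]
tcp_rot: [180.0, -0.0, -166.5]
wrist_force: [0.3, 0.5, 0.4]
opening: 0.0001
grasp_force: 0.0
```

Run:
```python
from ob import *
p,d,c=snap('wrist','e.png')
for r in mark_of('lock_top','wrist')[:2]: print(r['score'],w(c,r['xyz']))
```

```text
t17.9 p[ 0.4947 -0.093   0.1145] yaw -166.50 q6 -24.14 F[0.3 0.5 0.4] T[ 0.002 -0.027  0.008] op0.0001 g0.0
0.35 [ 0.53   -0.1717  0.0026]
0.24 [0.4838 0.0098 0.0694]
```

View pics/e.png

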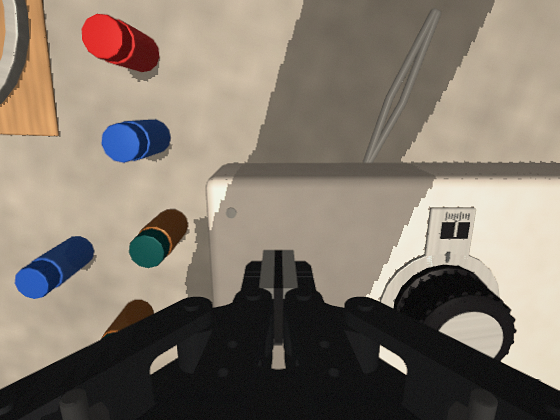

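Only clear housing lies under the closed fingers at (278,260), and the tab is hidden just ahead of them. I'll go down and push.

>>> servo_tool(moves=[[[0,0,0],[0,0,0.02],0],[[0,0,0],[0,0,0.012],0],[[0,0,0],[0,0,0.005],0],[[0,0,0],[-0.006,0,0],0],[[0,0,0],[-0.006,0,0],0],[[0,0,0],[-0.006,0,0],0],[[0,0,0],[0,0,0],0]])

```text
time: 18.7
ee_pos: [0.5134, -0.0889, 0.0777]
tcp_rot: [-180.0, 0.0, -166.5]
wrist_force: [-1.1, -0.2, -0.1]
opening: 0.0
grasp_force: 0.0
```

>>> servo_tool(moves=[[[0,0,0],[-0.002,0,0],0],[[0,0,0],[-0.002,0,0],0],[[0,0,0],[-0.002,0,0],0],[[0,0,0],[-0.002,0,0],0]])

```text
time: 19.1
ee_pos: [0.5198, -0.0873, 0.0773]
tcp_rot: [-180.0, -0.0, -166.5]
wrist_force: [-3.4, -0.5, 2.3]
opening: 0.0001
grasp_force: 1.7
```

>>> servo_tool(moves=[[[0,0,0],[-0.0015,0,0],0],[[0,0,0],[-0.0015,0,0],0]])

```text
time: 19.3
ee_pos: [0.5228, -0.0866, 0.0773]
tcp_rot: [-180.0, -0.0, -166.5]
wrist_force: [-3.1, -1.3, 2.5]
opening: -0.0
grasp_force: 1.7
```

Contact is made, with 3 N of rubbing. I'll keep pushing in small steps.

>>> servo_tool(moves=[[[0,0,0],[-0.0015,0,0],0],[[0,0,0],[-0.0015,0,0],0]])

```text
time: 19.5
ee_pos: [0.5259, -0.0858, 0.0773]
tcp_rot: [180.0, -0.0, -166.5]
wrist_force: [-3.7, -1.0, 2.6]
opening: -0.0
grasp_force: 1.7
```

>>> servo_tool(moves=[[[0,0,0],[-0.0015,0,0],0],[[0,0,0],[0,0,0],0]])

```text
time: 19.7
ee_pos: [0.5277, -0.0854, 0.0773]
tcp_rot: [-180.0, 0.0, -166.5]
wrist_force: [-1.4, -0.8, 1.2]
opening: 0.0002
grasp_force: 0.8
```

>>> servo_tool(moves=[[[0,0,0],[-0.0015,0,0],0],[[0,0,0],[0,0,0],0]])

```text
time: 19.9
ee_pos: [0.529, -0.0851, 0.0773]
tcp_rot: [-180.0, 0.0, -166.5]
wrist_force: [-3.2, -0.6, 1.3]
opening: -0.0
grasp_force: 1.0
```

>>> servo_tool(moves=[[[0,0,0],[-0.001,0,0],0],[[0,0,0],[0,0,0],0]])

```text
time: 20.1
ee_pos: [0.5299, -0.0849, 0.0772]
tcp_rot: [180.0, 0.0, -166.5]
wrist_force: [-2.4, -0.7, 2.0]
opening: 0.0005
grasp_force: 1.2
```

>>> servo_tool(moves=[[[0,0,0],[-0.001,0,0],0],[[0,0,0],[0,0,0],0]])

```text
time: 20.3
ee_pos: [0.5308, -0.0846, 0.0773]
tcp_rot: [180.0, 0.0, -166.5]
wrist_force: [-3.0, 0.2, 1.4]
opening: -0.0
grasp_force: 1.2
```

>>> servo_tool(moves=[[[0,0,0],[-0.001,0,0],0],[[0,0,0],[0,0,0],0]])

```text
time: 20.5
ee_pos: [0.5313, -0.0845, 0.0772]
tcp_rot: [180.0, -0.1, -166.5]
wrist_force: [-5.0, -1.1, 3.2]
opening: 0.0002
grasp_force: 2.7
```

>>> servo_tool(moves=[[[0,0,0],[-0.001,0,0],0],[[0,0,0],[0,0,0],0]])

```text
time: 20.7
ee_pos: [0.5314, -0.0845, 0.0772]
tcp_rot: [180.0, -0.2, -166.5]
wrist_force: [-10.3, -2.6, 6.1]
opening: -0.0
grasp_force: 5.4
```

>>> servo_tool(moves=[[[0,0,0],[-0.001,0,0],0],[[0,0,0],[0,0,0],0]])

```text
time: 20.9
ee_pos: [0.5315, -0.0845, 0.0772]
tcp_rot: [180.0, -0.3, -166.5]
wrist_force: [-16.2, -3.2, 8.3]
opening: -0.0001
grasp_force: 8.0
```

The tab is firm against its end. I'll back off, lift, and check.

>>> servo_tool(moves=[[[0,0,0],[0.004,0,0],0],[[0,0,0],[0.012,0,0],0],[[0,0,0],[0.02,0,0],0],[[0,0,0],[0,0,-0.04],0],[[0,0,0],[0.03,0,-0.045],0],[[0,0,0],[0.03,0,-0.045],0],[[0,0,0],[0,0,0],0],[[0,0,0],[0,0,0],0],[[0,0,0],[0,0,0],0]])

```text
time: 21.8
ee_pos: [0.4446, -0.1053, 0.1995]
tcp_rot: [180.0, -0.0, -166.5]
wrist_force: [0.7, 0.5, -0.3]
opening: 0.0001
grasp_force: 0.0
```

Run:
```python
from ob import *
p,d,c=snap('wrist','f.png')
for t in ('lock_top','vial_a'):
  for r in mark_of(t,'wrist')[:4]: print(t,r['score'],w(c,r['xyz']))
p,d,c=snap('side')
for r in mark_of('vial_out','side')[:2]: print(r['score'],w(c,r['xyz']))
```

```text
t21.8 p[ 0.4446 -0.1053  0.1995] yaw -166.50 q6 -26.82 F[ 0.7  0.5 -0.3] T[-0.041 -0.012 -0.007] op0.0001 g0.0
vial_a 0.85 [ 0.4114 -0.2084 -0.0016]
vial_a 0.84 [ 0.5269 -0.1731  0.004 ]
vial_a 0.6 [ 0.6143 -0.1861  0.0003]
vial_a 0.58 [ 0.5638 -0.2403 -0.0008]
0.72 [ 0.494   0.1991 -0.0004]
```

View pics/f.png

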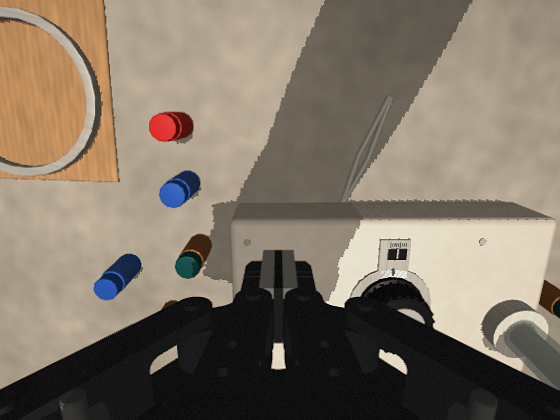

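The vials stand where they were, at (193,255) and as located by the networks. The robot touches nothing, and the tab moved about 14 mm up to its firm end. I'll hand in the job.

```bash
python3 -c "
from workcell import *
print(job_done())"
```

```text
the job is handed in; nothing more can be done
None
```

I turned the dial to its zero stop without forcing it, then clockwise to the fifth click, and pushed the lock tab home. The three vials stand undisturbed. The job is handed in, but the interface gave no verdict.

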